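Set the recipe stand's sliding leg to its mark and close the cam lever while holding it

TASK

Slide the recipe stand's blue transport lock all the way out to its end stop. Then take the leg by its black grip bar, draw it out until its white pointer stands at the line of the red marker, and with the leg held at that mark slide the orange cam lever along the bar until it is fully closed. Finish still holding the leg at the mark by its bar, lever closed, so that I can tighten the thumb-screw; leave the garlic, shaker, jar and flask around it alone.

Things in the scene. Friction and masses are not known exactly. Their poses are not given: they have to be found in the camera images.
- stand: light wooden recipe stand lying on its back, fixed to the worktop. Origin on the worktop under the rail axis and the grip bar of the pushed-in leg; x along the rail, as the leg comes out, z up. Plate x -50 to 200 mm, y -48 to 62; the lock's outrigger (x -40 to 16) reaches to y -145. Rail, leg and bolt stay below 35 mm; at x 185 mm a black thumb-screw 45 mm high
- lock_grip (a point): point to grip on the blue transport lock knob: its middle, 50 mm above the worktop, 10 mm below its top. The blue knob is 18 mm in the stand's x, 24 mm in y, and stands from 23 to 60 mm above the worktop on a grey foot
- lock_knob (a joint): travel of the blue lock knob in m, 0 locked to 0.032 at its end stop (fully out), along the stand's -y, away from the rail. Its steel bolt blocks the leg until it is slid out. Sliding friction about 2 N; it stays where it is left
- leg (a joint): how far the leg is drawn out in m, 0 to 0.13, along the stand's x. A spring pulls it back in with 3 N at 0, rising to about 6 N, so it runs back in whenever it is let go, even with the lever closed (the thumb-screw clamps it later)
- bar_mid (a point): black grip bar across the leg, fixed to it: 16 mm thick in x, y -53 to 39 mm, 34 to 74 mm above the worktop, grey end caps (20 mm thick). Take it between the fingers across its 16 mm. This point: on the worktop below the bar on the rail axis. With the grip slackened by 1 to 3 mm the fingers slide along it in y and still hold the leg against its spring
- bar_grip (a point): point to grip on the grip bar at the beginning: 34 mm to the stand's -y side of the rail axis, 58 mm above the worktop. It lies 27 mm (in y) from the nearer face of the open lever; fingers there with up to 30 mm width touch only the bar
- cam_lever (a joint): travel of the orange cam lever along the bar in m, 0 open to 0.024 fully closed, along the stand's +y. Sliding friction about 2.5 N, no spring; it stays where it is left
- lever_face (a point): middle of the cam lever's face that looks to the stand's -y; fingers on both sides of the bar can push this face with their flanks. The orange lever straddles the bar: 14 mm in y, 44 mm over its two cheeks (each 13 mm beyond the bar's side), 37 to 84 mm above the worktop, with a thumb tab to 89 mm on the +y side
- leg_pointer (a point): tip of the white pointer on the leg, 47 mm to the stand's +y side of the rail axis, 28 mm above the worktop; in x at the middle of the grip bar's thickness
- mark_line (a point): white line on the red marker clip (14 x 10 mm, 16 mm high) on the edge of the stand's plate, 56 mm to its +y side. The leg is at its mark when pointer and line have the same x in the stand's frame. The marker is stiff and stays put
- garlic: garlic bulb, 60 mm, origin at its underside; leave alone
- salt_shaker: glass salt shaker with white cap, 44 mm, 90 mm high, origin at its underside; leave alone
- spice_jar: spice jar with dark lid, 41 mm, 105 mm high, origin at its underside; leave alone
- steel_flask: grey flask with cork-coloured top, 67 mm, 216 mm high, origin at its underside; leave alone

How it is judged (in metres and radians):
On the way, in this order (a step that is already met when the one before it is completed fails the run):
1. the transport lock is fully out at its end stop, the leg still in (value of joint lock_knob above 0.0285 m and value of joint leg below 0.03 m), for 0.2 s.
2. the leg is held by its bar with the pointer within 5 mm of the marker line, the lever still open (x of leg_pointer in the frame of mark_line between -0.005 and 0.005 m and contact force between the fingers and grip_bar above 1 N and value of joint cam_lever below 0.01 m), for 0.2 s.
3. the cam lever is fully closed (within 3 mm) with the leg held within 5 mm of the mark (x of leg_pointer in the frame of mark_line between -0.005 and 0.005 m and contact force between the fingers and grip_bar above 1 N and value of joint cam_lever above 0.021 m), for 0.2 s.
At the end, for the whole second after the job is handed in: The fingers still hold the leg by its grip bar (contact over 1 N), at rest, with the pointer within 5 mm of the marker line along the rail; the cam lever is closed to within 3 mm of its stop and the lock is within 3.5 mm of its end stop (all of step 3 and value of joint lock_knob above 0.0285 m and velocity of joint leg between -0.01 and 0.01 m/s); the arm keeps its last pose, push and grip.
It fails at once if the cam lever was pushed more than half closed while the leg was over 12 mm off its mark (value of joint cam_lever above 0.012 m and not (x of leg_pointer in the frame of mark_line between -0.012 and 0.012 m)).
It fails at once if the garlic, shaker, jar or flask was moved by more than 3 cm or tipped (distance of any of garlic, salt_shaker, spice_jar, steel_flask from where it was at the start of the episode above 0.03 m or angle between any of salt_shaker, spice_jar, steel_flask's own z axis and vertical above 0.5 rad).
It also fails if it takes over 48 s, if anything falls off the work surface, if the arm or the gripper's body presses on something with over 40 N, if the wrist force passes 120 N, or if a joint passes its speed limit or range.

ROBOT

A 6-joint arm with a two-finger parallel gripper is mounted at the origin on a cart in front of the work surface, level with it; the furniture and walls round the work are solid. World frame = base frame: x ahead of the robot, y to its left, z up, the work surface at z = 0. Lengths are in m, angles in degrees, forces in N, time in s.
With the tool pointing down it reaches from about 0.35 to 0.925 m from the base axis. Payload 6.4 kg.
Tool frame: the origin (TCP) lies between the finger pads; the fingertips stand 8 mm ahead of it and the grasp point (between the pads) lies 11 mm behind it; z points along the fingers, x is the direction in which the jaws open and shut, and the axes are right-handed (so a half turn about z gives the same grasp; the last joint's range is limited). The gripper opens to 94 mm and grips with 3 to 60 N. Pads are 16 mm wide; open, the fingers measure 119 mm over their backs; the gripper's body (75 mm by 177 mm) begins 78 mm behind the grasp point.
Start: joints at [-83.199, 14.043, 89.255, -0, 76.702, -9.975], TCP at [0.188, -0.622, 0.213] pointing down, gripper open.
Joint ranges: [-179.41, 179.41], [-58.25, 129.5], [7.25, 145.43], [-54.29, 234.29], [11.92, 165.04], [-157.13, 157.13]. Speed limits (degrees/s): [147.25, 147.25, 180, 180, 180, 180].

INTERFACE

Orientations are given as [roll, pitch, yaw] about the fixed x, y, z axes, in that order (R = Rz(yaw) Ry(pitch) Rx(roll)).
In Python, from station import * gives the robot as it stands. Calls block until the motion is done:
- move_ptp(position, orientation): joint-space move of the TCP to a pose.
- move_linear(position, velocity=0.15, ori=None, contact_N=None): straight line of the TCP; ori=None keeps the orientation; velocity is the mean speed in m/s. With contact_N (N) it stops when the force on the tool has changed by that much, and returns True; else False.
- movej(angles): joint-space move.
- gripper_open() and clamp(grasp_force=None): open the fingers fully, or close them until they stop; grasp_force is the grip in N (None keeps the last).
- wait(seconds).
- ik(position, orientation): joint angles nearest the present ones, or None.
- capture(name): name is "scene" or "top"; returns the picture (384x512x3 uint8, red, green, blue); there is no depth.
- camera_params(name): a dict with "fx", "fy", "cx", "cy" (pixels), "R" (3x3) and "t" (3): a world point X has camera coordinates R X + t. Camera axes: x right, y down, z forward; pixel columns grow to the right and rows downward; lengths in m; the calibration is good to about 2 mm. A picture is of the moment at which its call begins. camera_params takes no time and is no camera call.
A pose or a line that the arm cannot do raises MotionError and nothing moves.
- job_done(): hands the job in, once; it reports no verdict.
Trained networks look in the newest picture that a camera, given by its name, has taken for a name from the list of things; names that differ only in an ending like _2 or _b are one class to them, and where a whole thing is asked for, a point or a joint stands for the part that bears it (a point fixed in the world has none). Each returns a list of dicts, best first, with "confidence" (0 to 1); they miss things now and then, are a little off and sometimes report something else, mostly with a low value. They report only what shows in the picture. A call takes as long as a camera call.
- trace(target, camera): "pixels" (384x512 bool, what is visible of it).
- spot_point(target, camera): "location" ([x, y, z] in m, in world coordinates, good to about 4 mm: a listed point, or the origin of a listed thing).
Readings, each from a call of its own:
- current_t(): time.
- current_joint_positions(): joint angles.
- current_joint_vel(): joint speeds.
- current_joint_efforts(): joint torques, N m.
- current_tcp_pos(): TCP position.
- current_tcp_rot(): TCP orientation.
- current_contact_force(): force on the tool from outside, world axes, zero at the start.
- current_torque(): the same for the moment, N m.
- current_finger_gap(): finger opening in m.
Only numpy, scipy, OpenCV 4.12 (cv2) and the standard library are available. Lean on these libraries where they do the work, as an engineer would, in place of code of your own. Each camera call takes 0.05 s, during which the arm holds its last target.

## Working session

There is one attempt and no reset: what is moved stays moved. The work goes in short steps, each a Python script; the robot and the scene stay as the last script left them, time stands still between calls to the robot, and variables do not carry over. Pictures are saved under pics/ and viewed, and the job is handed in when it is done.

```bash
mkdir -p pics; ls; python3 - <<'E'
from station import *
import cv2,numpy as np
for n in("scene","top"):
    im=capture(n);cv2.imwrite(f"pics/{n}0.png",im[:,:,::-1])
    p=camera_params(n);print(n,p['fx'],-np.array(p['R']).T@p['t'])
    for t in("stand","lock_grip","bar_mid","bar_grip","lever_face","leg_pointer","mark_line","garlic","salt_shaker","spice_jar","steel_flask"):
        print(t,[(np.round(d['location'],4),round(d['confidence'],2)) for d in spot_point(t,n)[:2]])
print(current_t())
E
```

```text
pics
scene 360.5021471140275 [-0.07823413  0.72796282  0.59811477]
stand [(array([ 0.5292, -0.0303, -0.0009]), 0.75), (array([0.5965, 0.3465, 0.0009]), 0.37)]
lock_grip [(array([ 0.6134, -0.061 ,  0.0461]), 0.56)]
bar_mid [(array([ 0.5312, -0.0308,  0.005 ]), 0.68)]
bar_grip [(array([ 0.5691, -0.0413,  0.061 ]), 0.87)]
lever_face [(array([ 0.5386, -0.0322,  0.0486]), 0.44)]
leg_pointer [(array([ 0.4869, -0.0199,  0.0268]), 0.58)]
mark_line []
garlic [(array([ 0.7233, -0.1416,  0.0011]), 0.68), (array([ 0.568 , -0.0407,  0.0602]), 0.53)]
salt_shaker [(array([ 0.5973,  0.3462, -0.0021]), 0.88)]
spice_jar [(array([ 4.285e-01,  3.888e-01, -2.000e-04]), 0.9), (array([ 5.925e-01,  3.440e-01, -1.000e-04]), 0.31)]
steel_flask [(array([ 6.077e-01,  4.187e-01, -1.000e-04]), 0.75), (array([ 0.5371, -0.0345,  0.0495]), 0.33)]
top 389.9788955112675 [0.45855687 0.1333588  1.12698322]
stand [(array([ 0.5352, -0.0291,  0.002 ]), 0.83)]
lock_grip [(array([ 0.6117, -0.061 ,  0.0503]), 0.66), (array([ 0.5656, -0.0395,  0.0579]), 0.61)]
bar_mid [(array([ 0.5344, -0.0325, -0.0023]), 0.68)]
bar_grip [(array([ 0.567 , -0.0403,  0.0605]), 0.62)]
lever_face [(array([ 0.5352, -0.0373,  0.0514]), 0.66)]
leg_pointer [(array([ 0.4882, -0.0205,  0.0274]), 0.74)]
mark_line []
garlic [(array([ 7.192e-01, -1.401e-01,  1.000e-04]), 0.83)]
salt_shaker [(array([ 5.965e-01,  3.433e-01, -5.000e-04]), 0.63)]
spice_jar [(array([0.4291, 0.3961, 0.0061]), 0.51), (array([ 0.4888, -0.0197,  0.0275]), 0.48)]
steel_flask [(array([0.6044, 0.4239, 0.0014]), 0.55)]
1.2
```

View pics/scene0.png

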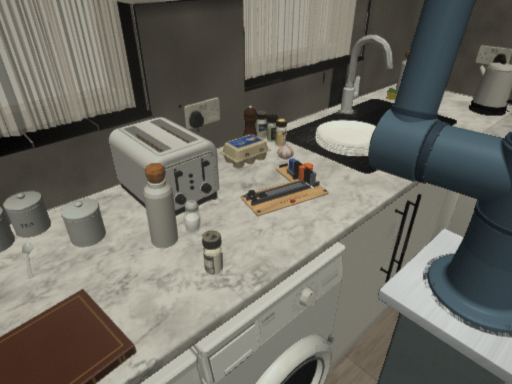

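View pics/top0.png

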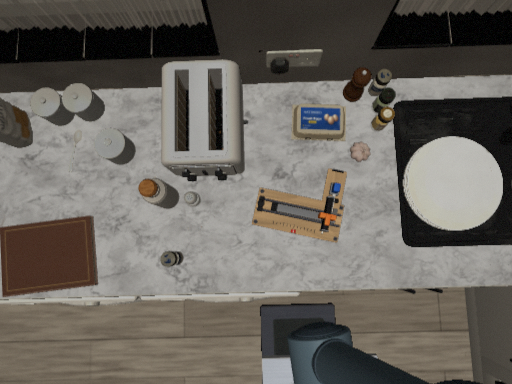

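```bash
python3 - <<'E'
import cv2
a=cv2.imread('pics/top0.png')[130:290,200:400];cv2.imwrite('pics/top0c.png',cv2.resize(a,(750,600),interpolation=2))
E
```

```text
(no output)
```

View pics/top0c.png

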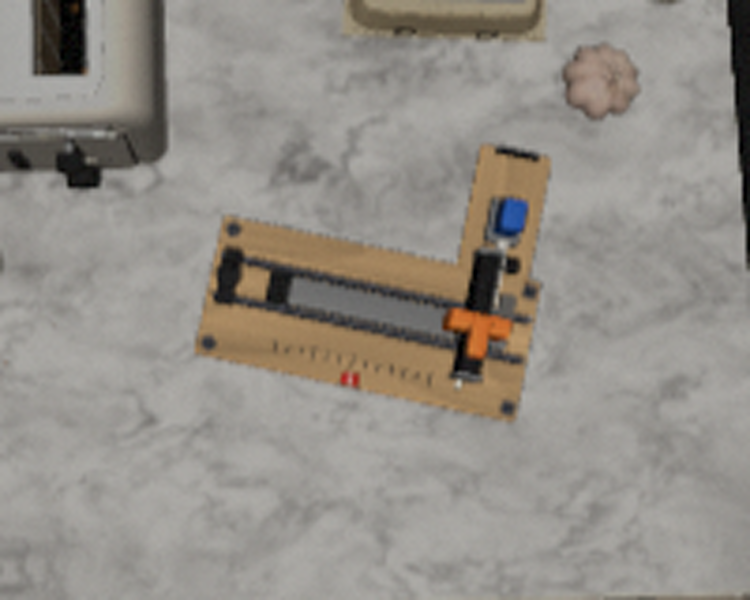

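The top view shows the stand with its rail running left along world +y. The bar and orange lever are near pixel (325,217), the blue knob at (336,188), the red marker at (293,231) and the garlic at (360,151), which is clear of the stand. Next I'll fit the stand pose.

```bash
cat > h.py <<'E'
import numpy as np,cv2
from station import *
def proj(n,P):
    p=camera_params(n);q=np.atleast_2d(P)@np.array(p['R']).T+np.array(p['t'])
    return np.c_[p['fx']*q[:,0]/q[:,2]+p['cx'],p['fy']*q[:,1]/q[:,2]+p['cy']]
def atz(n,uv,z):
    p=camera_params(n);R=np.array(p['R']);C=-R.T@np.array(p['t'])
    d=R.T@np.array([(uv[0]-p['cx'])/p['fx'],(uv[1]-p['cy'])/p['fy'],1]);return C+d*(z-C[2])/d[2]
def w(pose,S):
    S=np.atleast_2d(S);a=pose[2];c,s=np.cos(a),np.sin(a)
    return np.c_[pose[0]+c*S[:,0]-s*S[:,1],pose[1]+s*S[:,0]+c*S[:,1],S[:,2]]
def st(pose,W):
    W=np.array(W);a=pose[2];c,s=np.cos(a),np.sin(a);d=W[:2]-pose[:2]
    return np.array([c*d[0]+s*d[1],-s*d[0]+c*d[1],W[2]])
E
python3 - <<'E'
from h import *
from scipy.optimize import least_squares
crop=np.array([(222,215),(195,352),(515,420),(480,145),(550,155)],float)
uv=crop/3.75+[200,130]
S=np.array([(200,-48),(200,62),(-50,62),(16,-145),(-40,-145)])/1000.
f=lambda p:(proj("top",w(p,np.c_[S,np.full(5,p[3])]))-uv).ravel()
r=least_squares(f,[.533,-.03,1.35,.01]);print(r.x,np.degrees(r.x[2]),r.fun.round(2))
P=r.x
for z in(.008,.012,.016):
    f2=lambda p:(proj("top",w(p,np.c_[S,np.full(5,z)]))-uv).ravel();q=least_squares(f2,P[:3]).x;print(z,q)
    print(' marker',st(q,atz("top",np.array((349,380))/3.75+[200,130],.016)),'ptr',st(q,atz("top",np.array((458,383))/3.75+[200,130],.028)))
    for k,v in dict(lock=(.6125,-.061,.05),bar_grip=(.568,-.0405,.058),bar_mid=(.533,-.0317,0),lever=(.5368,-.035,.05),ptr=(.4876,-.0202,.028),garlic=(.721,-.141,0)).items(): print(' ',k,st(q,v).round(4))
print(current_tcp_rot())
im=capture("scene");a=im[150:220,220:340,::-1];cv2.imwrite('pics/sc1.png',cv2.resize(a,(800,467),interpolation=2))
for n in("top","scene"):
    for t in("mark_line","stand","lock_grip","leg_pointer"):
        print(n,t,[(np.round(d['location'],4),round(d['confidence'],2)) for d in spot_point(t,n)[:2]])
E
```

```text
[ 0.53313401 -0.03356331  1.33289073 -0.00229864] 76.3690131563485 [ 0.5  -0.04 -0.15  0.26 -0.13  0.11 -0.2  -0.74 -0.02  0.4 ]
0.008 [ 0.5319827  -0.03252818  1.33293038]
 marker [0.07978059 0.0573592  0.016     ] ptr [0.00059538 0.04340438 0.028     ]
  lock [-0.0087 -0.085   0.05  ]
  bar_grip [ 0.0007 -0.0369  0.058 ]
  bar_mid [ 0.001  -0.0008  0.    ]
  lever [-0.0013 -0.0053  0.05  ]
  ptr [0.0015 0.046  0.028 ]
  garlic [-0.0609 -0.2093  0.    ]
0.012 [ 0.53153573 -0.03212613  1.33294591]
 marker [0.07949607 0.05682885 0.016     ] ptr [0.00031064 0.04287526 0.028     ]
  lock [-0.009  -0.0855  0.05  ]
  bar_grip [ 0.0005 -0.0374  0.058 ]
  bar_mid [ 0.0008 -0.0013  0.    ]
  lever [-0.0016 -0.0058  0.05  ]
  ptr [0.0012 0.0455 0.028 ]
  garlic [-0.0612 -0.2098  0.    ]
0.016 [ 0.53108888 -0.03172409  1.33296151]
 marker [0.07921151 0.05629861 0.016     ] ptr [2.58611129e-05 4.23462581e-02 2.80000000e-02]
  lock [-0.0093 -0.086   0.05  ]
  bar_grip [ 0.0002 -0.0379  0.058 ]
  bar_mid [ 0.0005 -0.0019  0.    ]
  lever [-0.0018 -0.0063  0.05  ]
  ptr [0.001 0.045 0.028]
  garlic [-0.0615 -0.2103  0.    ]
[ 1.79998971e+02  1.05039020e-03 -7.32280016e+01]
top mark_line []
top stand [(array([ 0.5352, -0.0291,  0.002 ]), 0.83)]
top lock_grip [(array([ 0.6117, -0.061 ,  0.0503]), 0.66), (array([ 0.5656, -0.0395,  0.0579]), 0.61)]
top leg_pointer [(array([ 0.4882, -0.0205,  0.0274]), 0.74)]
scene mark_line []
scene stand [(array([ 0.5284, -0.031 , -0.0021]), 0.87)]
scene lock_grip [(array([ 0.613 , -0.0602,  0.0463]), 0.58)]
scene leg_pointer []
```

View pics/sc1.png

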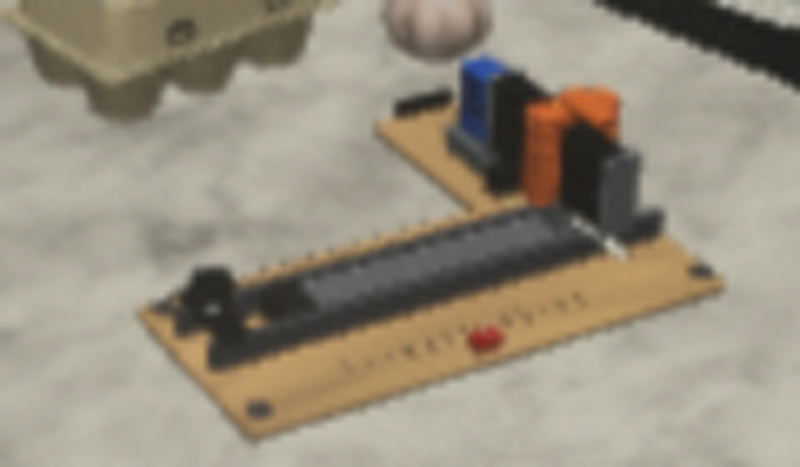

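Both views agree: stand origin at about (0.5317, -0.032), yaw 76.4°, marker at stand x ≈ 79.5 mm, and pointer at x ≈ 0 as it should be. Next is the lock.

```bash
cat >> h.py <<'E'
Q=np.array([.5317,-.0321,1.33294]); O=[180,0,np.degrees(Q[2])-180]
W=lambda x,y,z:list(w(Q,[x,y,z])[0])
E
python3 - <<'E'
from h import *
move_ptp(W(-.009,-.085,.12),O);print(current_t())
move_linear(W(-.009,-.085,.039),.12)
clamp(15);print(current_t(),current_finger_gap(),current_contact_force())
print(move_linear(W(-.009,-.085-.042,.039),.05,contact_N=12))
print(st(Q,current_tcp_pos()),current_contact_force(),current_t())
im=capture("top");cv2.imwrite('pics/t2.png',cv2.resize(im[130:290,200:400,::-1],(750,600),interpolation=2))
im=capture("scene");cv2.imwrite('pics/s2.png',cv2.resize(im[130:230,200:350,::-1],(750,500),interpolation=2))
E
```

```text
4.1667
6.1417 0.01803137527766646 [-2.90858496 -7.97030678 -0.10290098]
True
[-0.01149499 -0.11713882  0.0385802 ] [-3.15027655 -1.58192469  6.90530207] 6.8167
```

View pics/s2.png

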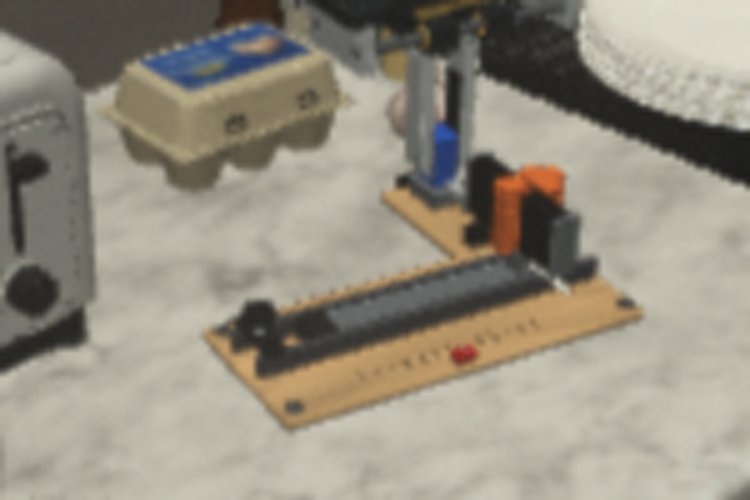

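View pics/t2.png

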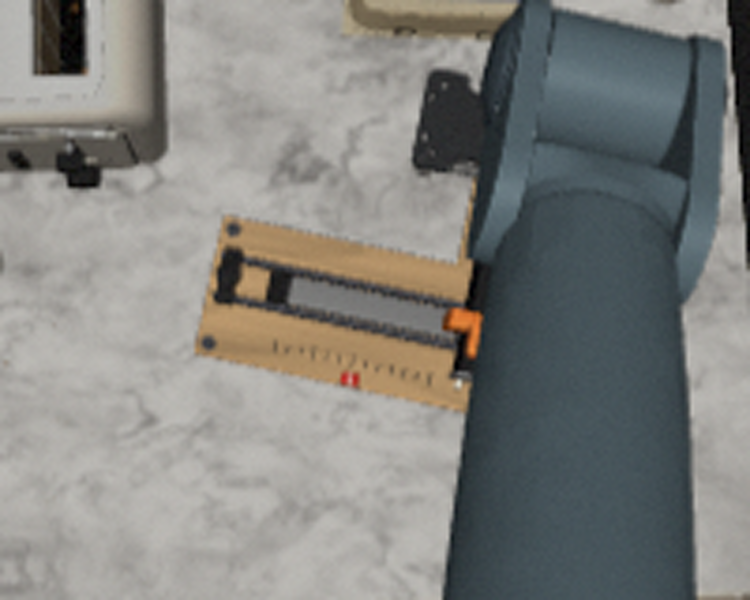

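The knob travelled 32 mm and stopped at contact. I'll push a bit further to confirm the end stop, then release and go to the bar.

```bash
python3 - <<'E'
from h import *
print(move_linear(W(-.0115,-.117-.008,.039),.05,contact_N=15));wait(.25)
print(st(Q,current_tcp_pos()),current_contact_force(),current_t())
gripper_open()
move_linear(W(-.0115,-.117,.12),.2)
im=capture("top")
move_linear(W(0,-.036,.12),.2)
move_linear(W(0,-.036,.047),.12)
print(current_t(),current_contact_force())
clamp(12);print(current_t(),current_finger_gap(),st(Q,current_tcp_pos()),current_contact_force())
im=capture("scene");cv2.imwrite('pics/s3.png',cv2.resize(im[130:230,200:350,::-1],(750,500),interpolation=2))
E
```

```text
False
[-0.01150459 -0.12035256  0.03779144] [-12.79395641   0.82068961   7.4372005 ] 7.4917
10.6417 [ 0.27163649  0.59001545 -0.69860987]
11.8167 0.016107032204490418 [ 0.00071759 -0.03599754  0.04698294] [0.67067062 4.30796494 0.41224015]
```

View pics/s3.png

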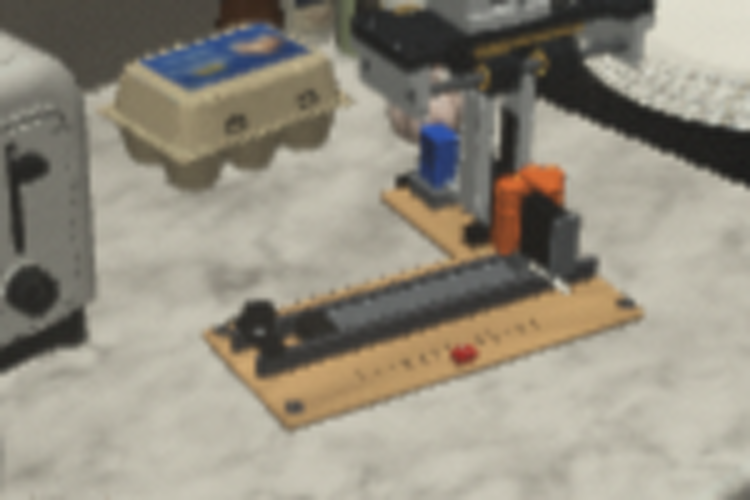

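The picture shows the blue knob out at its end stop (crop 438,152) and the bar between the fingers, with a gap of 16.1 mm. Next I draw the leg out.

```bash
python3 - <<'E'
from h import *
move_linear(W(.080,-.036,.047),.06);wait(.1)
print(current_t(),current_finger_gap(),st(Q,current_tcp_pos()),current_contact_force())
im=capture("top");cv2.imwrite('pics/t4.png',cv2.resize(im[190:250,250:350,::-1],(800,480),interpolation=2))
im=capture("scene");cv2.imwrite('pics/s4.png',cv2.resize(im[150:220,230:330,::-1],(800,560),interpolation=2))
E
```

```text
13.45 0.015893800904067047 [ 0.0800529  -0.03636425  0.04699509] [ 1.3919533  -4.30467262 -2.50442041]
```

View pics/s4.png

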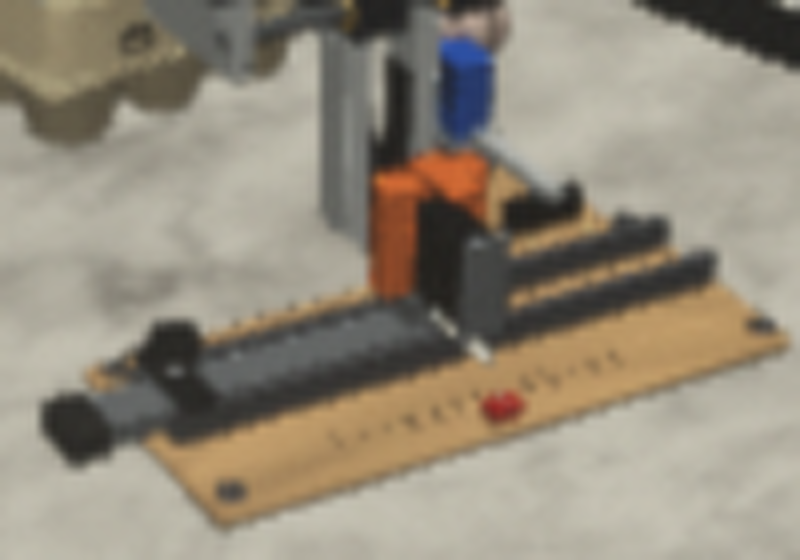

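View pics/t4.png

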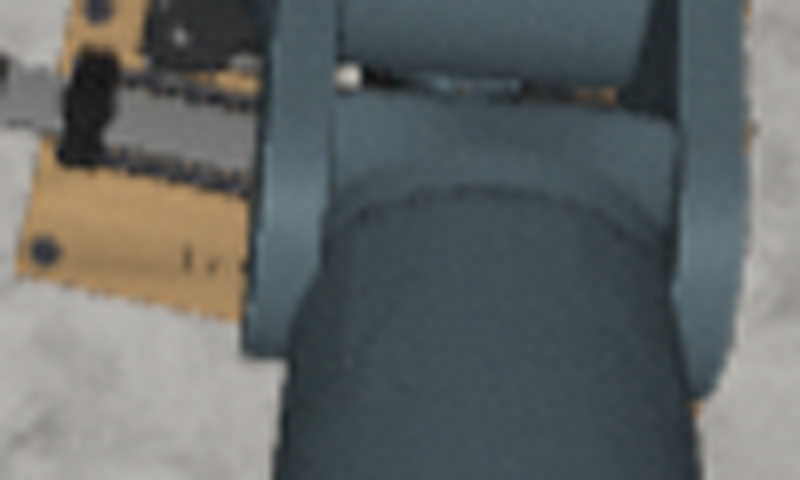

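The scene view shows the pointer tip at about px (290.6,194.4) and the red marker at about (293,200). I'll compute their offset along the rail.

```bash
python3 - <<'E'
from h import *
im=capture("scene");h=cv2.cvtColor(im,cv2.COLOR_RGB2HSV)
m=((h[...,0]<5)|(h[...,0]>174))&(h[...,1]>150);m[:190]=0;m[215:]=0;m[:,:270]=0;m[:,320:]=0
v,u=np.nonzero(m);print(len(u),u.mean(),v.mean(),u.min(),u.max(),v.min(),v.max())
for dx in(-.005,0,.005): print(dx,'model ptr px',proj("scene",W(.08+dx,.047,.028)),'mark centre',proj("scene",W(.0795+dx,.056,.008+.006)))
print('ptr',st(Q,atz("scene",(290.6,194.4),.028)))
for z in(.010,.012,.014):print('red',st(Q,atz("scene",(u.mean(),v.mean()),z)))
for t in("leg_pointer","mark_line"):print(t,[(st(Q,d['location']).round(4),round(d['confidence'],2)) for d in spot_point(t,"scene")[:3]])
E
```

```text
7 292.2857142857143 200.42857142857142 291 294 200 201
-0.005 model ptr px [[292.52583386 194.25876936]] mark centre [[294.1182635  199.70917053]]
0 model ptr px [[291.09087721 194.70296167]] mark centre [[292.68752473 200.16344434]]
0.005 model ptr px [[289.65040689 195.14886073]] mark centre [[291.25129298 200.61946223]]
ptr [0.08035632 0.04495159 0.028     ]
red [0.07778387 0.05170476 0.01      ]
red [0.0795426  0.05415375 0.012     ]
red [0.08130133 0.05660274 0.014     ]
leg_pointer [(array([0.0804, 0.0505, 0.0251]), 0.58), (array([-0.0622, -0.2105,  0.0015]), 0.36)]
mark_line []
```

Pointer and marker agree within about 1 mm in both measurements. Now I slacken to a light grip and slide along the bar against the lever.

```bash
python3 - <<'E'
from h import *
clamp(6)
print(current_t(),current_finger_gap(),st(Q,current_tcp_pos()),current_contact_force())
r=move_linear(W(.080,-.022,.047),.04,contact_N=18)
print(r,current_t(),current_finger_gap(),st(Q,current_tcp_pos()),current_contact_force())
im=capture("scene");cv2.imwrite('pics/s5.png',cv2.resize(im[150:220,230:330,::-1],(800,560),interpolation=2))
E
```

```text
13.9167 0.016136633220329447 [ 0.07991474 -0.03632242  0.04696485] [ 1.280209   -4.72585664 -1.22169839]
False 14.4167 0.016239747845471438 [ 0.0798579  -0.02471756  0.04858656] [ 4.41194888 -6.57642891  1.24319155]
```

View pics/s5.png

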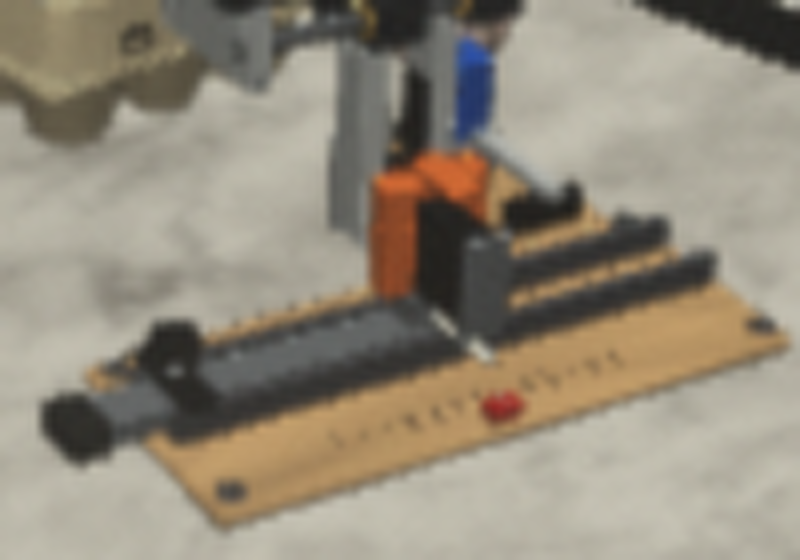

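The fingers slide along the bar and the leg stays at its mark. I'll continue to the lever stop.

```bash
python3 - <<'E'
from h import *
for y in(-.01,.0,.008,.015,.019):
    r=move_linear(W(.080,y,.047),.04,contact_N=18)
    print(r,y,round(current_t(),2),current_finger_gap(),st(Q,current_tcp_pos()).round(4),current_contact_force().round(1) if hasattr(current_contact_force(),'round') else current_contact_force())
    if r:break
im=capture("scene");cv2.imwrite('pics/s6.png',cv2.resize(im[150:220,230:330,::-1],(800,560),interpolation=2))
E
```

```text
False -0.01 14.92 0.01597595932537899 [ 0.0799 -0.0138  0.0491] [ 6.6 -7.   0.1]
False 0.0 15.32 0.01642424463572874 [ 0.0799 -0.0041  0.0493] [ 6.7 -7.2  0.2]
False 0.008 15.67 0.016374277158349337 [0.0799 0.0038 0.0494] [ 7.  -7.5  1. ]
True 0.015 15.92 0.015965946778318474 [0.0792 0.007  0.0497] [ 3.8 -4.9 -1.4]
```

View pics/s6.png

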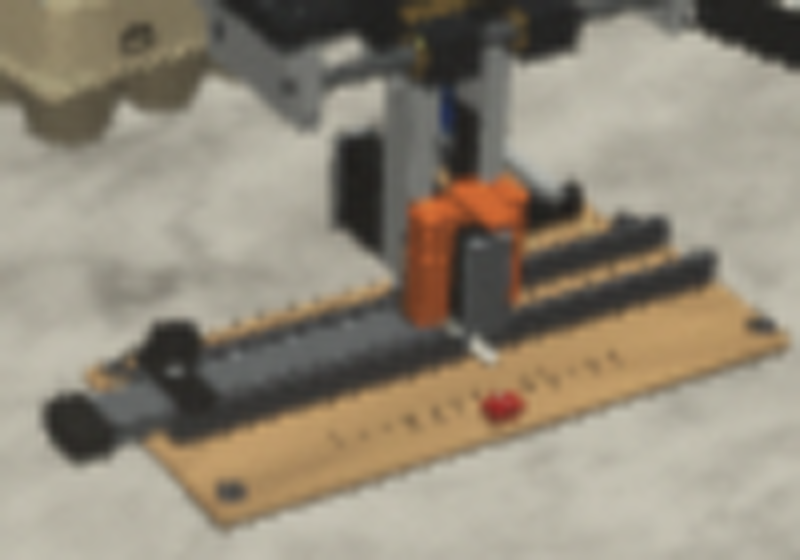

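Contact was at y = +7 mm with the lever near the end cap. I'll push slightly further to confirm that this is the stop.

```bash
python3 - <<'E'
from h import *
for y in(.010,.013,.016):
    r=move_linear(W(.080,y,.047),.03,contact_N=25)
    print(r,y,round(current_t(),2),current_finger_gap(),st(Q,current_tcp_pos()).round(4),np.round(current_contact_force(),1))
    if r or np.linalg.norm(current_contact_force())>30:break
wait(.3)
print(st(Q,current_tcp_pos()).round(4),np.round(current_contact_force(),1))
im=capture("scene");cv2.imwrite('pics/s7.png',cv2.resize(im[150:220,230:330,::-1],(800,560),interpolation=2))
print(proj("scene",W(.08,.031,.08)),proj("scene",W(.08,.028,.08)))
for t in("leg_pointer","lever_face","bar_mid","lock_grip"):print(t,[(st(Q,d['location']).round(4),round(d['confidence'],2)) for d in spot_point(t,"scene")[:2]])
E
```

```text
False 0.01 16.22 0.01565423901702145 [0.0802 0.0068 0.0494] [ 3.9 -5.7  4.4]
False 0.013 16.47 0.015878421366322767 [0.08   0.0071 0.0496] [13.2 -9.1 -3.8]
False 0.016 16.72 0.016332814897666283 [0.0798 0.0075 0.0499] [ 23.  -10.1 -13.1]
[0.0798 0.0075 0.0498] [ 22.6 -10.  -12.3]
[[288.96873642 176.82715177]] [[288.39625476 176.36883453]]
leg_pointer [(array([0.0793, 0.0465, 0.0289]), 0.75), (array([ 0.077 , -0.034 ,  0.0574]), 0.73)]
lever_face [(array([0.0772, 0.0157, 0.0501]), 0.61)]
bar_mid [(array([0.08  , 0.0001, 0.0022]), 0.7)]
lock_grip [(array([-0.0098, -0.119 ,  0.0487]), 0.38), (array([ 0.0775, -0.0005,  0.0016]), 0.35)]
```

View pics/s7.png

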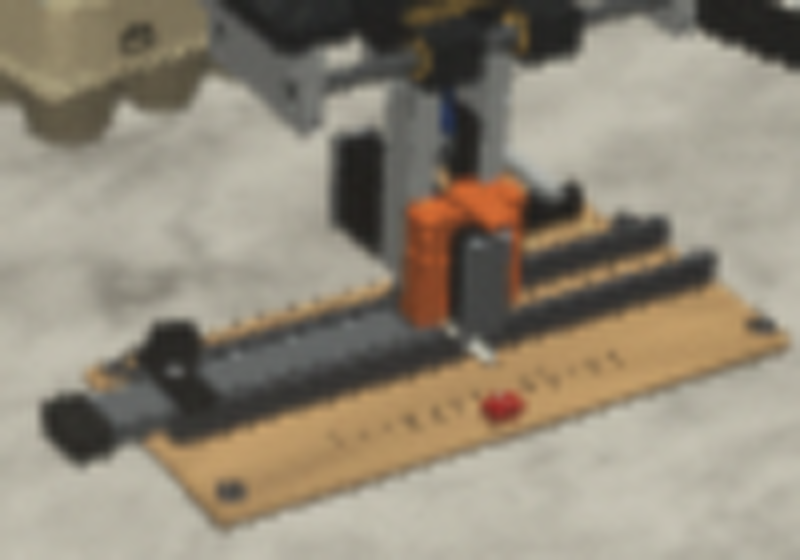

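The stop is firm: 9 mm more of command gave only 0.5 mm of motion while the force rose to 23 N. From s5 to s7 the lever's corner moved (4.5, 3.75) px, and 24 mm of travel predicts (4.6, 3.7) px, so it is fully closed. The pointer is at 79.3–80 mm and the marker at 79.5 mm. I'm handing in.

```bash
python3 - <<'E'
from h import *
clamp(10);wait(.3)
print(current_t(),current_finger_gap(),st(Q,current_tcp_pos()).round(4),np.round(current_contact_force(),1),np.round(current_joint_vel(),2))
job_done()
E
```

```text
17.7833 0.015912455297051365 [0.0798 0.0075 0.0498] [ 22.7 -10.6 -12.6] [-0.01  0.01  0.03 -0.01  0.06 -0.04]
the job is handed in; nothing more can be done
```

The lock is out, the leg is held at the marker line by its bar, and the lever is closed; I handed the job in at 17.8 s. The interface gives no verdict, so this rests on my own checks.

- **Lock:** I slid the knob out 32 mm, and it hit a firm stop when I pushed further. It still showed out in later pictures.
- **Leg:** the pointer measured x = 79–80 mm against about 79.5 mm for the marker, well inside the 5 mm limit. The fingers were at 79.8 mm at hand-in. The network never found the marker line, so I measured the marker from its red colour with the camera calibration.
- **Lever:** I slid the fingers along the bar with a 6 N grip. The picture shift matches 24 mm of travel, and 9 mm more of commanded push moved it only 0.5 mm.
- **Disagreement:** the network's lever-face positions give only about 21–22 mm of travel, which is within their error. I relied on the firm stop and the picture shift.
- **At hand-in:** the arm was at rest and gripping the bar with 10 N, finger gap 15.9 mm, still pressing the lever against its stop (total force on the tool about 28 N).
- **Surroundings:** I never worked near the garlic, shaker, jar or flask, but I did not measure their positions again at the end.

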